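Find the heavier optics box

ROBOT

A 6-joint arm with a two-finger parallel gripper is mounted at the origin on a cart in front of the work surface, level with it; the furniture and walls round the work are solid. World frame = base frame: x ahead of the robot, y to its left, z up, the work surface at z = 0. Lengths are in m, angles in rad, forces in N, time in s.
With the tool pointing down it reaches from about 0.325 to 0.875 m from the base axis. Payload 4.4 kg.
Tool frame: the origin (TCP) lies on the centre line of the jaws, within the pads' length; the fingertips stand 19 mm ahead of it and the grasp point (between the pads) is the TCP; z points along the fingers, y is the line along which they close (so a half turn about z gives the same grasp; the last joint's range is limited). The gripper opens to 85 mm and grips with 20 to 120 N. Pads are 22 mm wide; open, the fingers measure 114 mm over their backs; the gripper's body (76 mm by 85 mm) begins 54 mm behind the grasp point. The pads swing forward as they close: fully open they stand 13 mm farther back than shut.
Start: joints at [-1.335, 0.207, 1.542, -0, 1.393, -0.15], TCP at [0.217, -0.533, 0.25] pointing down, gripper open.
Joint ranges: [-2.73, 2.73], [-0.86, 2.22], [0.23, 2.46], [-1.11, 4.25], [0.08, 2.63], [-2.82, 2.82]. Speed limits (rad/s): [2.79, 2.79, 3.14, 3.14, 3.14, 3.14].

INTERFACE

Orientations are given as a 3x3 rotation matrix whose columns are the frame's x, y, z axes.
In Python, from station import bot gives the robot as it stands.
- The arm moves only by the tool play_rows, never from a script. Its argument "plan" is a list of rows, each an object with "travel": the shift along the world's x, y, z in m, a list of three; "spin": the turn about the world's z in rad; "jaw": the finger opening in m, from 0 to 0.0854. A call has 1 to 5 rows; each row is the pose to reach, as a shift and turn from the pose commanded when the call began; what a row does not reach only later rows make up. A row lasts 1/10 s, in which the tool goes at most 50 mm and 8.59 degrees, less where a joint would pass 70% of its speed; a pose out of reach is approached as far as the arm can. A call with a gripper value outside its range is refused whole. The fingers move at their own pace and stop on an object; the grip force is fixed at half the most. Time passes only in rows, so rows that repeat a pose let the fingers close. It gives the time, the measured TCP pose, the force, the opening and the grip force at its end, in the units of the state.
- bot.observe(): the state, without advancing time (a new reading comes with each control period).
- bot.read_camera(name): name is "side" or "top"; returns (picture, depth): 420x560x3 uint8, red, green, blue; 420x560 float32, m along the optical axis (not along the pixel's ray), 0 where there is no reading.
- bot.camera_params(name): a dict with "vfov" (degrees; the focal length in pixels is half the picture's height over the tangent of half this angle, whatever the lens; pixels are square), "cx", "cy" (the principal point, pixels), "k1" (the pictures are not rectified: a ray, as slopes to the right and down, at radius r is drawn at 1 + k1 r^2 times it, then the intrinsics apply), "R" (3x3) and "t" (3): a world point X has camera coordinates R X + t. Camera axes: x right, y down, z forward; pixel columns grow to the right and rows downward; lengths in m; the calibration is good to about 2 mm. A picture is of the moment at which its call begins. camera_params takes no time and is no camera call.
- bot.job_done(): hands the job in; it is judged then, once.
The state is a dict: "time": time; "joint_positions": joint angles; "joint_vel": joint speeds; "joint_torque": joint torques, N m; "position": TCP position; "eef_rot": TCP orientation; "ft_force": force on the tool from outside, world axes, zero at the start; "moment": the same for the moment, N m; "width": finger opening in m; "grip_force": force on a finger pad.
Only numpy, scipy, OpenCV 4.12 (cv2) and the standard library are available. Lean on these libraries where they do the work, as an engineer would, in place of code of your own. Each camera call takes 0.05 s, during which the arm holds its last target. There are 200 camera calls.

TASK

Two look-alike optics boxes stick out of the bays of the low rack, and one of them holds a solid metal mirror. Draw the left box (as seen from the robot) straight out from under the roof, lift it 5 cm or so to feel its weight, and set it down flat on the open tray of the rack without dropping it; then draw out and lift the right box in the same way. Finish still gripping the heavier box, level and at rest about 10 cm above the middle of the foam pad, with the lighter one left lying flat on the open tray; leave the lens mount, jar and tissue box where they stand.

Things in the scene. Friction and masses are not known exactly. Their poses are not given: they have to be found in the camera images.
- rack: fixed aluminium rack, dark steel roof; origin on the bench under the middle of the roof's front edge; x into the bays, y left, z up. Base plate 6 mm thick, 272 wide, x -135 to 70 mm: an open tray at x < 0; at x > 0 two bays 70 wide, 23 high, centred at y +55 and -55, under a roof whose top is 33 mm above the bench. A box lifts only once wholly in front of x = 0
- tray_left (a point): point on the upper face of the tray (6 mm above the bench), straight in front of the left bay, 75 mm in front of the roof's edge
- tray_right (a point): the same in front of the right bay
- box_left_center (a point): centre of the left box (rack's +y side): clear plastic, shut, same look as the other, 63 mm along x, 64 along y between flat side faces, 18 high, dark insert and disc inside. One box, either side, weighs 0.09 to 0.13 kg, the other 0.32 to 0.43. Starts flat in its bay, axes along the rack's within 2 degrees, its rear 12 to 24 mm under the roof, 37 mm or more in the open; x into the bay
- box_right_center (a point): centre of the right box (rack's -y side): clear plastic, shut, same look as the other, 63 mm along x, 64 along y between flat side faces, 18 high, dark insert and disc inside. One box, either side, weighs 0.09 to 0.13 kg, the other 0.32 to 0.43. Starts flat in its bay, axes along the rack's within 2 degrees, its rear 12 to 24 mm under the roof, 37 mm or more in the open; x into the bay
- pad_top (a point): centre of the upper face of the grey foam pad, 56 x 62 x 8 mm, lying fixed on the bench, left or right of the rack; its top is 8 mm above the bench
- lens_mount_center (a point): bystander: middle of a lens mount standing on its foot (26 x 40 x 79 mm), left or right of the rack
- flux_jar_center (a point): bystander: middle of a small jar, 41 mm across, 37 mm high
- tissue_box_center (a point): bystander: middle of a small white box of lens tissue, 50 x 72 x 28 mm
Mind the look-alikes: they are no part of the job. What is shaped like the part that bears box_right_center but blue is not meant.

How it is judged:
On the way, in this order (a step that is already met when the one before it is completed fails the run):
1. the left box has been drawn out and lifted off the rack by the gripper (25 mm or more) (z of box_left_center in the frame of rack above 0.04 m and contact force between box_left and rack below 0.1 N and contact force between box_left and the fingers above 1 N), for 0.2 s.
2. the right box has been drawn out and lifted off the rack by the gripper (25 mm or more), while the left one lies released on the open tray (z of box_right_center in the frame of rack above 0.04 m and contact force between box_right and rack below 0.1 N and contact force between box_right and the fingers above 1 N and z of box_left_center in the frame of rack below 0.022 m and x of box_left_center in the frame of rack below -0.025 m and contact force between box_left and rack above 0.4 N and contact force between box_left and the fingers below 0.1 N and angle between box_left's own z axis and vertical below 0.1 rad), for 0.2 s.
At the end, for the whole second after the job is handed in: The fingers hold the heavier box still, level within 0.25 rad, clear of all else, its centre 60 to 200 mm above the bench and within 40 mm of the pad's middle seen from above; the lighter one (under 2 N) lies released, flat and still on the open tray, its centre 25 mm or more before the roof (((height (world z) of box_left_center between 0.06 and 0.2 m and horizontal distance between box_left_center and pad_top below 0.04 m and angle between box_left's own z axis and vertical below 0.25 rad and contact force between box_left and the fingers above 1 N and linear speed of box_left below 0.03 m/s and contact force between box_left and pad below 0.1 N and contact force between box_left and rack below 0.1 N and z of box_right_center in the frame of rack below 0.022 m and x of box_right_center in the frame of rack below -0.025 m and contact force between box_right and rack between 0.4 and 2 N and contact force between box_right and the fingers below 0.1 N and angle between box_right's own z axis and vertical below 0.1 rad and linear speed of box_right below 0.02 m/s) or (height (world z) of box_right_center between 0.06 and 0.2 m and horizontal distance between box_right_center and pad_top below 0.04 m and angle between box_right's own z axis and vertical below 0.25 rad and contact force between box_right and the fingers above 1 N and linear speed of box_right below 0.03 m/s and contact force between box_right and pad below 0.1 N and contact force between box_right and rack below 0.1 N and z of box_left_center in the frame of rack below 0.022 m and x of box_left_center in the frame of rack below -0.025 m and contact force between box_left and rack between 0.4 and 2 N and contact force between box_left and the fingers below 0.1 N and angle between box_left's own z axis and vertical below 0.1 rad and linear speed of box_left below 0.02 m/s))); the arm keeps its last pose, push and grip.
It fails at once if the lens mount was moved by more than 3 cm (distance of lens_mount_center from where it was at the start of the episode above 0.03 m).
It fails at once if the flux jar was moved by more than 3 cm (distance of flux_jar_center from where it was at the start of the episode above 0.03 m).
It fails at once if the tissue box was moved by more than 3 cm (distance of tissue_box_center from where it was at the start of the episode above 0.03 m).
It fails at once if the left box was dropped or knocked (faster than 0.5 m/s while not held) (linear speed of box_left above 0.5 m/s and contact force between box_left and the fingers below 0.1 N).
It fails at once if the right box was dropped or knocked (faster than 0.5 m/s while not held) (linear speed of box_right above 0.5 m/s and contact force between box_right and the fingers below 0.1 N).
It also fails if it takes over 58 s, if anything falls off the work surface, if the arm or the gripper's body presses on something with over 40 N, if the wrist force passes 120 N, or if a joint passes its speed limit or range.

## Working session

There is one attempt and no reset: what is moved stays moved. The work goes in short steps, Python scripts to look and compute and a tool call to move; the robot and the scene stay as the last step left them, time stands still between calls to the robot, and variables do not carry over. Pictures are saved under pics/ and viewed, at most 10 in all, crops included, and the job is handed in when it is done.

Besides the shell and the picture viewer there is one more tool, called after "Request:" as a command line: name --argument value ..., lists and objects as JSON in quotes. play_rows: Moves the arm, as the interface text tells. Its arguments: {"type":"object","properties":{"plan":{"type":"array","items":{"type":"object","properties":{"travel":{"type":"array","items":{"type":"number"}},"spin":{"type":"number"},"jaw":{"type":"number"}}}}},"required":["plan"]}

```bash
mkdir -p pics; ls
cat > h.py <<'E'
import numpy as np,cv2
from station import bot
def K(p):
    f=210/np.tan(np.radians(p['vfov'])/2); return np.array([[f,0,p['cx']],[0,f,p['cy']],[0,0,1]])
def ray(n,uv):
    p=bot.camera_params(n); u=cv2.undistortPoints(np.array(uv,float).reshape(-1,1,2),K(p),np.array([p['k1'],0,0,0,0])).reshape(-1,2)
    R=np.array(p['R']);t=np.array(p['t']); return -R.T@t, np.c_[u,np.ones(len(u))]@R
def plane(n,uv,z):
    c,d=ray(n,uv); return c+d*((z-c[2])/d[:,2])[:,None]
def depthpts(n,uv,D):
    c,d=ray(n,uv); return c+d*np.array([D[int(round(v)),int(round(u))] for u,v in uv])[:,None]
E
python3 - <<'E'
from h import *
for n in('top','side'):
    im,D=bot.read_camera(n); cv2.imwrite(f'pics/{n}0.png',im[:,:,::-1]); np.savez(f'{n}0.npz',im=im,D=D)
    p=bot.camera_params(n);print(n,p['vfov'],p['k1'],ray(n,[[280,210]]))
s=bot.observe();print(s['time'],s['position'],s['eef_rot'],s['width'])
E
```

```text
pics
top 45.378213506500074 -0.1831524052590082 (array([ 0.37457391, -0.02554855,  1.22980431]), array([[ 0.17523804,  0.00362435, -0.98453719]]))
side 54.16848777086806 0.03567535628725405 (array([0.48416268, 0.74960194, 0.64634356]), array([[ 0.09380148, -0.8022765 , -0.58954042]]))
0.1 [ 0.21673937 -0.53187294  0.24919904] [[ 9.26126996e-01  3.77211550e-01 -4.82666820e-04]
 [ 3.77211701e-01 -9.26124679e-01  2.10045697e-03]
 [ 3.45306976e-04 -2.12735748e-03 -9.99997678e-01]] 0.08571651148079085
```

View pics/top0.png

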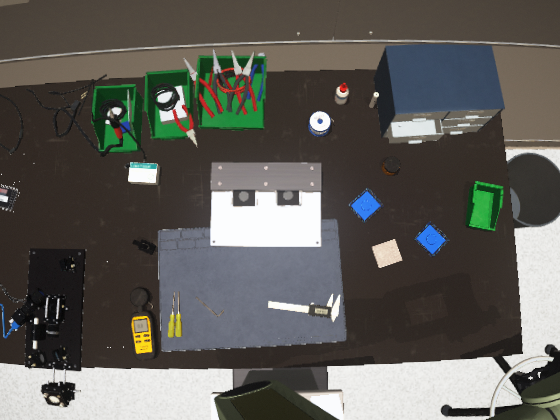

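View pics/side0.png

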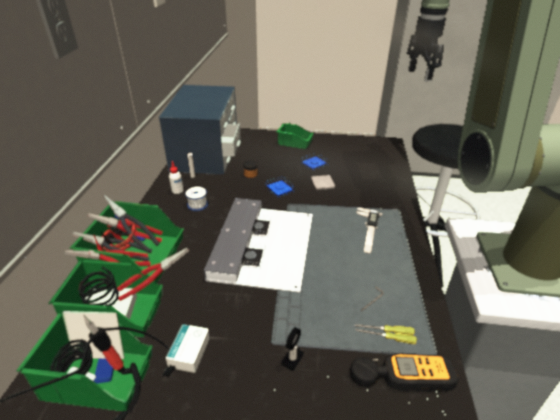

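The top view shows the rack at about (266,204), with dark inserts at (244,198) for the left box and (288,196) for the right. The pale square at (387,253) is probably the pad. The blue squares at (366,205) and (431,240) are decoys. The lens mount is at (145,246), the jar at (390,166) and the tissue box at (143,173). I'll confirm with one enlarged crop and measure.

Run:
```python
from h import *
a=np.load('top0.npz');im=a['im'];b=np.load('side0.npz')
c1=cv2.resize(im[155:270,200:330],None,fx=6,fy=6,interpolation=cv2.INTER_CUBIC)[:590]
c2=cv2.resize(b['im'][190:300,200:325],None,fx=6,fy=6,interpolation=cv2.INTER_CUBIC)[:590]
cv2.imwrite('pics/c1.png',c1[:,:,::-1]);cv2.imwrite('pics/c2.png',c2[:,:,::-1])
g=cv2.cvtColor(im,cv2.COLOR_RGB2GRAY)
# tray: bright
m=((g>180)*255).astype(np.uint8);m[:,:200]=0;m[:,335:]=0;m[:150]=0;m[260:]=0
P=np.argwhere(m)[:,::-1]
cs,_=cv2.findContours(m,cv2.RETR_EXTERNAL,cv2.CHAIN_APPROX_NONE);c=max(cs,key=cv2.contourArea)
r=cv2.minAreaRect(c);bx=cv2.boxPoints(r);print('tray',bx.round(1).tolist());print(plane('top',bx,.006).round(4))
# pad
hsv=cv2.cvtColor(im,cv2.COLOR_RGB2HSV);print('padcol',im[253,387],hsv[253,387])
m=((g>110)*255).astype(np.uint8);q=np.zeros_like(m);q[232:275,365:410]=m[232:275,365:410]
cs,_=cv2.findContours(q,cv2.RETR_EXTERNAL,cv2.CHAIN_APPROX_NONE);c=max(cs,key=cv2.contourArea)
bx=cv2.boxPoints(cv2.minAreaRect(c));w=plane('top',bx,.008);print('pad',bx.round(1).tolist(),w.round(4),w.mean(0),np.linalg.norm(np.diff(w,axis=0),axis=1))
# dark inserts
m=((g<90)*255).astype(np.uint8)
for u0,u1 in((228,264),(272,306)):
    q=np.zeros_like(m);q[192:215,u0:u1]=m[192:215,u0:u1];P=np.argwhere(q)[:,::-1]
    print('ins',P.min(0),P.max(0));print(plane('top',[[P[:,0].min(),P[:,1].max()],[P[:,0].max(),P[:,1].max()]],.02).round(4))
for uv in([220,175],[313,175],[220,230],[244,198],[288,196],[387,253],[390,166],[143,173],[145,246]): print(uv,depthpts('top',[uv],a['D']).round(4))
```

```text
tray [[210.0, 191.0], [320.0, 191.0], [320.0, 246.0], [210.0, 246.0]]
[[ 0.6453  0.153   0.006 ]
 [ 0.6379 -0.122   0.006 ]
 [ 0.5004 -0.1166  0.006 ]
 [ 0.5071  0.1531  0.006 ]]
padcol [234 218 198] [ 17  39 234]
pad [[371.1000061035156, 246.3000030517578], [394.79998779296875, 238.39999389648438], [402.0, 260.0], [378.29998779296875, 267.8999938964844]] [[ 0.4957 -0.2421  0.008 ]
 [ 0.5133 -0.3023  0.008 ]
 [ 0.4595 -0.3171  0.008 ]
 [ 0.4422 -0.2571  0.008 ]] [ 0.47768384 -0.27966549  0.008     ] [0.062729   0.05587215 0.06240032]
ins [233 192] [254 205]
[[0.6054 0.094  0.02  ]
 [0.604  0.0424 0.02  ]]
ins [278 192] [298 204]
[[ 0.605  -0.0166  0.02  ]
 [ 0.6037 -0.0656  0.02  ]]
[220, 175] [[0.6786 0.1242 0.0346]]
[313, 175] [[ 0.6715 -0.104   0.0376]]
[220, 230] [[0.5461 0.1281 0.0065]]
[244, 198] [[0.6226 0.0668 0.0184]]
[288, 196] [[ 0.6253 -0.0417  0.0153]]
[387, 253] [[ 0.478  -0.2809  0.0071]]
[390, 166] [[ 0.6899 -0.2956  0.0377]]
[143, 173] [[0.6912 0.3194 0.0297]]
[145, 246] [[0.5029 0.2977 0.0733]]
```

View pics/c1.png

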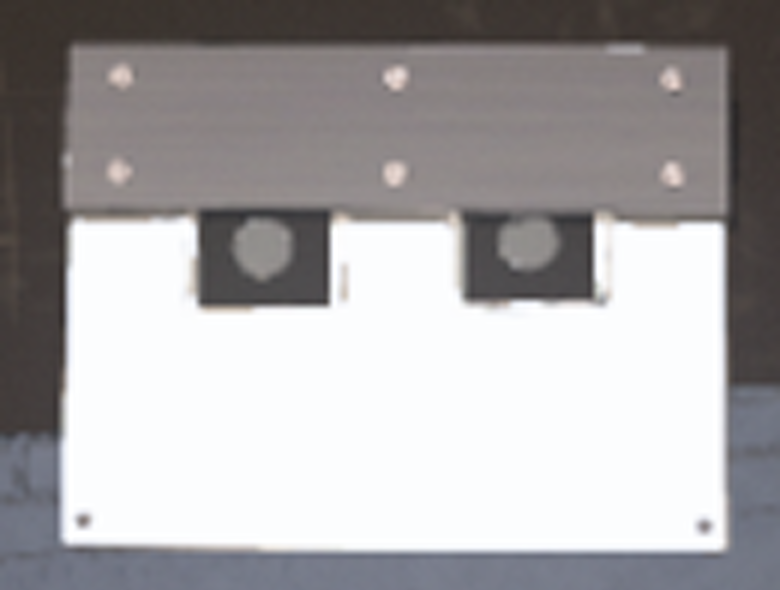

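View pics/c2.png

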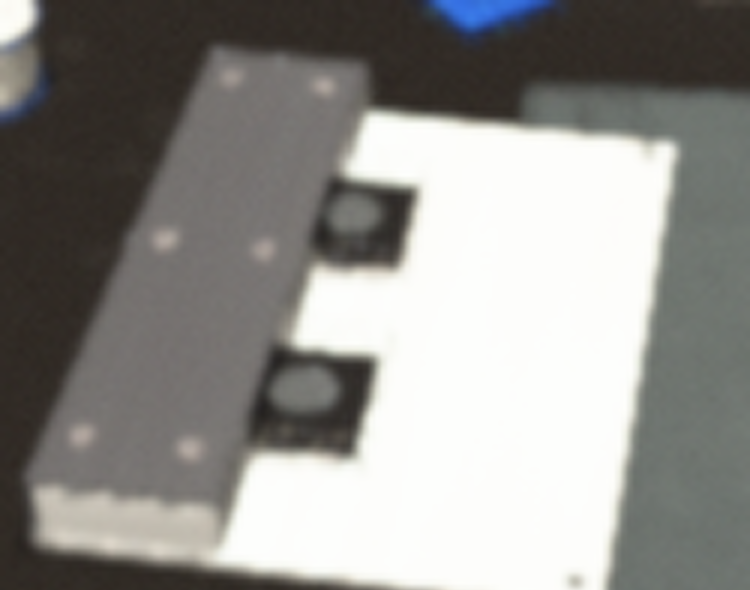

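Clear boxes in the bays, with the insert and disc at crop c1 (263,245) and (528,242), fit the description. The blue squares lie loose outside the rack, so they're out. The pad measures 62.7 x 55.9 mm, as specified. Next I'll measure the rack axes.

Run:
```python
from h import *
px=lambda L:[[200+u/6-.4,155+v/6-.4] for u,v in L]
pr=lambda n,w:print(n,w.round(4).tolist())
T=plane('top',px([[63,545],[726,550]]),.006);pr('tray front',T)
F=plane('top',px([[66,211],[728,216]]),.033);pr('roof front',F)
B=plane('top',px([[70,45],[727,45]]),.033);pr('roof back',B)
d=T[0]-T[1];print('len',np.linalg.norm(d));d2=F[0]-F[1];print(np.linalg.norm(d2));d3=B[0]-B[1]
for e in(d,d2,d3):print('yaw deg',np.degrees(np.arctan2(-e[0],e[1])))
s=plane('top',px([[120,76],[671,77],[120,172],[671,173]]),.034);pr('screws',s);e=s[0]-s[1];print(np.degrees(np.arctan2(-e[0],e[1])));e=s[2]-s[3];print(np.degrees(np.arctan2(-e[0],e[1])))
yaw=np.arctan2(-(d+d2)[0],(d+d2)[1]);X=np.array([np.cos(yaw),np.sin(yaw),0]);Y=np.array([-X[1],X[0],0])
O=(F.mean(0)+T.mean(0)+.135*X)/2;O[2]=0;print('yaw',yaw,'O',O, F.mean(0),T.mean(0)+.135*X)
def rk(n,w): w=w-O;print(n,np.c_[w@X,w@Y].round(4).tolist())
rk('insertL front',plane('top',px([[199,304],[329,304]]),.02)); rk('insertR front',plane('top',px([[463,299],[594,299]]),.02))
rk('disc',plane('top',px([[263,246],[528,242]]),.02))
for y in(.055,-.055):
  for x in(-.018,-.075): print(y,x,(O+X*x+Y*y).round(4))
# side check: insert front corners
ps=lambda L:[[200+u/6-.4,190+v/6-.4] for u,v in L]
rk('side ins front topL,R',plane('side',ps([[357,455],[376,357],[400,266],[417,187]]),.02))
rk('side roof front',plane('side',ps([[370,62],[222,490]]),.033)); rk('side tray',plane('side',ps([[678,148],[606,592]]),.006))
```

```text
tray front [[0.5085, 0.1529, 0.006], [0.4997, -0.1181, 0.006]]
roof front [[0.6424, 0.1476, 0.033], [0.633, -0.1222, 0.033]]
roof back [[0.7126, 0.1461, 0.033], [0.705, -0.1247, 0.033]]
len 0.2710926811351949
0.2699146267366214
yaw deg -1.869621666681968
yaw deg -2.0015253798924824
yaw deg -1.621515435510335
screws [[0.6985, 0.1252, 0.034], [0.6917, -0.1011, 0.034], [0.6579, 0.1252, 0.034], [0.6513, -0.0996, 0.034]]
-1.71859181699621
-1.6812528033619518
yaw -0.033779624401041736 O [0.63835593 0.01277801 0.        ] [0.63769744 0.01271454 0.033     ] [0.63901442 0.01284149 0.006     ]
insertL front [[-0.0363, 0.0806], [-0.0359, 0.0273]]
insertR front [[-0.0335, -0.0274], [-0.0331, -0.081]]
disc [[-0.0119, 0.0549], [-0.0095, -0.0539]]
0.055 -0.018 [0.6222 0.0684 0.    ]
0.055 -0.075 [0.5653 0.0703 0.    ]
-0.055 -0.018 [ 0.6185 -0.0416  0.    ]
-0.055 -0.075 [ 0.5615 -0.0397  0.    ]
side ins front topL,R [[-0.0377, 0.0929], [-0.0343, 0.0393], [-0.0334, -0.0158], [-0.0309, -0.0677]]
side roof front [[0.0021, -0.1356], [0.0025, 0.1311]]
side tray [[-0.1346, -0.1319], [-0.1338, 0.1314]]
```

Request:
play_rows --plan '[{"travel": [0.027,0.04,0],"spin": -0.1,"jaw": 0.0854},{"travel": [0.054,0.08,0],"spin": -0.2,"jaw": 0.0854},{"travel": [0.081,0.12,0],"spin": -0.3,"jaw": 0.0854},{"travel": [0.108,0.16,0],"spin": -0.4,"jaw": 0.0854},{"travel": [0.135,0.2,0],"spin": -0.418,"jaw": 0.0854}]'

```text
time: 0.6
position: [0.3524, -0.3306, 0.2498]
eef_rot: [[0.999, -0.034, -0.0], [-0.034, -0.999, 0.001], [-0.0, -0.001, -1.0]]
ft_force: [0.4, -0.4, 0.3]
width: 0.0854
grip_force: 0.0
```

Request:
play_rows --plan '[{"travel": [0.027,0.04,0],"spin": 0,"jaw": 0.0854},{"travel": [0.054,0.08,0],"spin": 0,"jaw": 0.0854},{"travel": [0.081,0.12,0],"spin": 0,"jaw": 0.0854},{"travel": [0.108,0.16,0],"spin": 0,"jaw": 0.0854},{"travel": [0.135,0.2,0],"spin": 0,"jaw": 0.0854}]'

```text
time: 1.1
position: [0.4874, -0.1305, 0.25]
eef_rot: [[1.0, -0.031, -0.0], [-0.031, -1.0, 0.0], [-0.0, -0.0, -1.0]]
ft_force: [1.1, -1.1, -0.5]
width: 0.0854
grip_force: 0.0
```

Request:
play_rows --plan '[{"travel": [0.027,0.04,-0.02],"spin": 0,"jaw": 0.0854},{"travel": [0.054,0.08,-0.04],"spin": 0,"jaw": 0.0854},{"travel": [0.081,0.12,-0.06],"spin": 0,"jaw": 0.0854},{"travel": [0.108,0.16,-0.08],"spin": 0,"jaw": 0.0854},{"travel": [0.135,0.2,-0.1],"spin": 0,"jaw": 0.0854}]'

```text
time: 1.6
position: [0.6165, 0.0607, 0.1532]
eef_rot: [[1.0, -0.031, -0.001], [-0.031, -1.0, -0.0], [-0.001, 0.0, -1.0]]
ft_force: [-0.5, -0.5, 0.5]
width: 0.0852
grip_force: 0.0
```

Request:
play_rows --plan '[{"travel": [0,0.001,-0.03],"spin": 0,"jaw": 0.0854},{"travel": [0,0.001,-0.06],"spin": 0,"jaw": 0.0854},{"travel": [0,0.001,-0.09],"spin": 0,"jaw": 0.0854},{"travel": [0,0.001,-0.1],"spin": 0,"jaw": 0.0854},{"travel": [0,0.001,-0.1],"spin": 0,"jaw": 0.0854}]'

```text
time: 2.1
position: [0.614, 0.06, 0.0522]
eef_rot: [[0.999, -0.031, -0.005], [-0.031, -1.0, 0.0], [-0.005, -0.0, -1.0]]
ft_force: [0.1, 0.3, 0.6]
width: 0.0855
grip_force: 0.0
```

Run:
```python
from h import *
im,D=bot.read_camera('side');np.savez('s1.npz',im=im,D=D)
c=cv2.resize(im[150:300,180:330],None,fx=4,fy=4,interpolation=cv2.INTER_CUBIC);cv2.imwrite('pics/s1.png',c[:,:,::-1])
s=bot.observe();print(s['position'],s['ft_force'])
```

```text
[0.61572742 0.0598216  0.05417954] [-0.4729743   1.51251125  1.30279465]
```

View pics/s1.png

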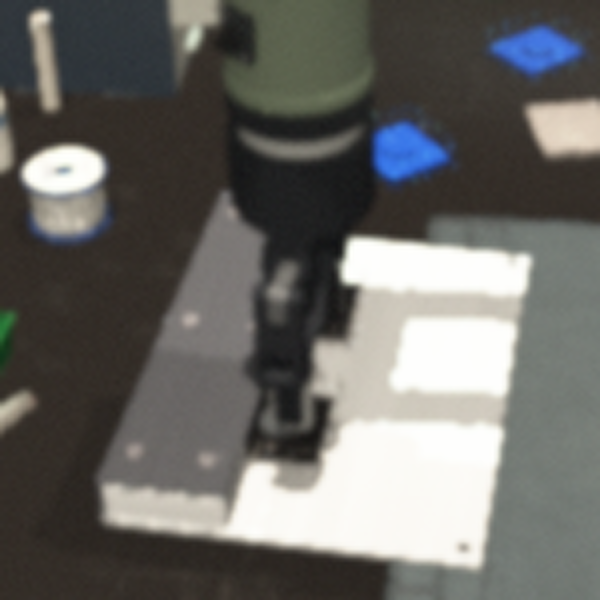

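Request:
play_rows --plan '[{"travel": [0.0045,0.0085,0],"spin": 0,"jaw": 0.0854},{"travel": [0.0045,0.0085,-0.01],"spin": 0,"jaw": 0.0854},{"travel": [0.0045,0.0085,-0.02],"spin": 0,"jaw": 0.0854},{"travel": [0.0045,0.0085,-0.024],"spin": 0,"jaw": 0.0854},{"travel": [0.0045,0.0085,-0.025],"spin": 0,"jaw": 0.0854}]'

```text
time: 2.65
position: [0.6195, 0.0684, 0.0283]
eef_rot: [[1.0, -0.031, -0.002], [-0.031, -1.0, 0.0], [-0.002, 0.0, -1.0]]
ft_force: [-1.0, -0.3, -0.2]
width: 0.0853
grip_force: 0.0
```

Request:
play_rows --plan '[{"travel": [0,0,0],"spin": 0,"jaw": 0.0854},{"travel": [0,0,-0.001],"spin": 0,"jaw": 0.0854},{"travel": [0,0,-0.002],"spin": 0,"jaw": 0.0854},{"travel": [0,0,-0.003],"spin": 0,"jaw": 0.0854},{"travel": [0,0,-0.003],"spin": 0,"jaw": 0.0854}]'

```text
time: 3.15
position: [0.6206, 0.0684, 0.0265]
eef_rot: [[1.0, -0.031, -0.0], [-0.031, -1.0, -0.0], [-0.0, 0.0, -1.0]]
ft_force: [-0.5, -0.2, -0.7]
width: 0.0851
grip_force: 0.0
```

Request:
play_rows --plan '[{"travel": [0,0,-0.001],"spin": 0,"jaw": 0.0854},{"travel": [0,0,-0.002],"spin": 0,"jaw": 0.0854},{"travel": [0,0,-0.003],"spin": 0,"jaw": 0.0854},{"travel": [0,0,-0.003],"spin": 0,"jaw": 0.0854}]'

```text
time: 3.55
position: [0.6204, 0.0684, 0.0233]
eef_rot: [[1.0, -0.031, -0.0], [-0.031, -1.0, 0.0], [-0.0, -0.0, -1.0]]
ft_force: [0.4, -1.3, -0.3]
width: 0.0854
grip_force: 0.0
```

Request:
play_rows --plan '[{"travel": [0,0,-0.001],"spin": 0,"jaw": 0.0854},{"travel": [0,0,-0.002],"spin": 0,"jaw": 0.0854},{"travel": [0,0,-0.003],"spin": 0,"jaw": 0.0854},{"travel": [0,0,-0.003],"spin": 0,"jaw": 0.0854}]'

```text
time: 3.95
position: [0.6204, 0.0684, 0.0204]
eef_rot: [[1.0, -0.031, -0.0], [-0.031, -1.0, 0.0], [-0.0, -0.0, -1.0]]
ft_force: [0.2, 0.1, -0.2]
width: 0.0854
grip_force: 0.0
```

Request:
play_rows --plan '[{"travel": [0,0,0.001],"spin": 0,"jaw": 0.075},{"travel": [0,0,0.001],"spin": 0,"jaw": 0.07},{"travel": [0,0,0.001],"spin": 0,"jaw": 0.066},{"travel": [0,0,0.001],"spin": 0,"jaw": 0.066},{"travel": [0,0,0.001],"spin": 0,"jaw": 0.066}]'

```text
time: 4.45
position: [0.6208, 0.0685, 0.0217]
eef_rot: [[1.0, -0.031, 0.0], [-0.031, -1.0, 0.0], [0.0, -0.0, -1.0]]
ft_force: [0.1, 0.9, -0.4]
width: 0.0657
grip_force: 0.3
```

Request:
play_rows --plan '[{"travel": [0,0,0],"spin": 0,"jaw": 0.05},{"travel": [0,0,0],"spin": 0,"jaw": 0.05},{"travel": [0,0,0],"spin": 0,"jaw": 0.05},{"travel": [0,0,0],"spin": 0,"jaw": 0.05}]'

```text
time: 4.85
position: [0.6213, 0.0683, 0.0222]
eef_rot: [[1.0, -0.031, 0.001], [-0.031, -1.0, -0.0], [0.001, -0.0, -1.0]]
ft_force: [0.5, 0.4, 4.7]
width: 0.0628
grip_force: 68.4
```

Request:
play_rows --plan '[{"travel": [-0.005,0.0,0.0005],"spin": 0,"jaw": 0.05},{"travel": [-0.018,0.0005,0.001],"spin": 0,"jaw": 0.05},{"travel": [-0.033,0.001,0.001],"spin": 0,"jaw": 0.05},{"travel": [-0.05,0.0015,0.001],"spin": 0,"jaw": 0.05},{"travel": [-0.062,0.002,0.001],"spin": 0,"jaw": 0.05}]'

```text
time: 5.35
position: [0.5573, 0.0704, 0.0222]
eef_rot: [[1.0, -0.031, -0.001], [-0.031, -1.0, -0.0], [-0.001, 0.0, -1.0]]
ft_force: [1.4, 0.7, 0.3]
width: 0.0628
grip_force: 68.0
```

Request:
play_rows --plan '[{"travel": [-0.003,0,0],"spin": 0,"jaw": 0.05},{"travel": [-0.003,0,0],"spin": 0,"jaw": 0.05},{"travel": [-0.003,0,0.005],"spin": 0,"jaw": 0.05},{"travel": [-0.003,0,0.012],"spin": 0,"jaw": 0.05},{"travel": [-0.003,0,0.02],"spin": 0,"jaw": 0.05}]'

```text
time: 5.85
position: [0.5556, 0.0703, 0.0427]
eef_rot: [[1.0, -0.031, -0.001], [-0.031, -1.0, -0.0], [-0.001, 0.0, -1.0]]
ft_force: [-0.3, -0.0, -0.5]
width: 0.0624
grip_force: 67.8
```

Request:
play_rows --plan '[{"travel": [0,0,0.01],"spin": 0,"jaw": 0.05},{"travel": [0,0,0.02],"spin": 0,"jaw": 0.05},{"travel": [0,0,0.028],"spin": 0,"jaw": 0.05},{"travel": [0,0,0.03],"spin": 0,"jaw": 0.05},{"travel": [0,0,0.03],"spin": 0,"jaw": 0.05}]'

```text
time: 6.35
position: [0.556, 0.0704, 0.0733]
eef_rot: [[1.0, -0.031, 0.001], [-0.031, -1.0, -0.0], [0.001, -0.0, -1.0]]
ft_force: [0.3, -0.6, -0.9]
width: 0.0628
grip_force: 67.8
```

Request:
play_rows --plan '[{"travel": [0,0,0],"spin": 0,"jaw": 0.05},{"travel": [0,0,0],"spin": 0,"jaw": 0.05},{"travel": [0,0,0],"spin": 0,"jaw": 0.05}]'

```text
time: 6.65
position: [0.5552, 0.0704, 0.072]
eef_rot: [[1.0, -0.031, -0.001], [-0.031, -1.0, 0.0], [-0.001, 0.0, -1.0]]
ft_force: [-0.3, 0.1, -0.5]
width: 0.0629
grip_force: 67.8
```

Run:
```python
from h import *
im,D=bot.read_camera('side');np.savez('s2.npz',im=im,D=D)
c=cv2.resize(im[150:300,180:330],None,fx=4,fy=4,interpolation=cv2.INTER_CUBIC);cv2.imwrite('pics/s2.png',c[:,:,::-1])
F=[]
for i in range(6):
    bot.read_camera('top');s=bot.observe();F.append(s['ft_force'])
print(np.mean(F,0),np.std(F,0),s['position'],s['width'],s['grip_force'],s['moment'],s['time'])
```

```text
[ 0.08771277  0.13038715 -1.17271636] [0.3861687  0.25044366 0.58270778] [0.55559478 0.07039889 0.07250616] 0.06238953884473072 67.80923008918762 [-0.04125789  0.03642845 -0.00892054] 7.0
```

View pics/s2.png

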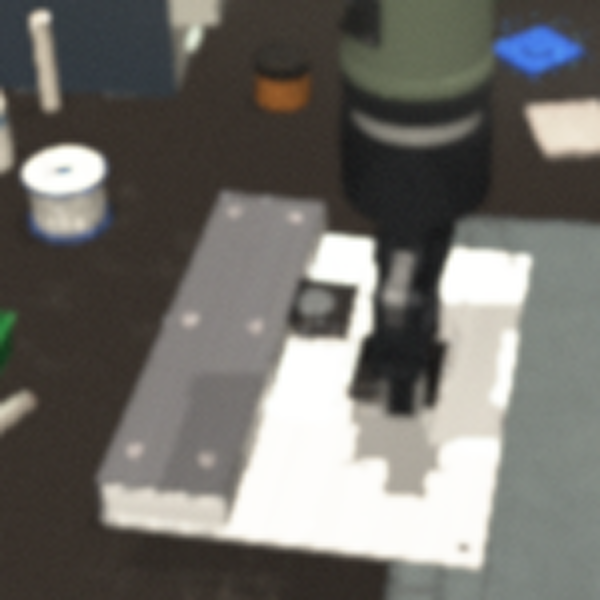

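Picture s2 shows the left box lifted level at about (400,370), with its shadow on the tray. It pulls about 1.2 N, so it's probably the light one. I'll set it down.

Request:
play_rows --plan '[{"travel": [0,0,-0.012],"spin": 0,"jaw": 0.05},{"travel": [0,0,-0.026],"spin": 0,"jaw": 0.05},{"travel": [0,0,-0.038],"spin": 0,"jaw": 0.05},{"travel": [0,0,-0.045],"spin": 0,"jaw": 0.05},{"travel": [0,0,-0.048],"spin": 0,"jaw": 0.05}]'

```text
time: 7.5
position: [0.5543, 0.0704, 0.0227]
eef_rot: [[1.0, -0.031, -0.003], [-0.031, -1.0, 0.0], [-0.003, 0.0, -1.0]]
ft_force: [0.4, 0.8, -1.3]
width: 0.0625
grip_force: 67.8
```

Request:
play_rows --plan '[{"travel": [0,0,-0.001],"spin": 0,"jaw": 0.05},{"travel": [0,0,-0.002],"spin": 0,"jaw": 0.05},{"travel": [0,0,-0.003],"spin": 0,"jaw": 0.05},{"travel": [0,0,-0.003],"spin": 0,"jaw": 0.05}]'

```text
time: 7.9
position: [0.5562, 0.0704, 0.0222]
eef_rot: [[1.0, -0.031, 0.001], [-0.031, -1.0, -0.0], [0.001, -0.0, -1.0]]
ft_force: [-0.4, 0.3, -0.7]
width: 0.0624
grip_force: 67.8
```

Request:
play_rows --plan '[{"travel": [0,0,-0.0005],"spin": 0,"jaw": 0.05},{"travel": [0,0,-0.001],"spin": 0,"jaw": 0.05},{"travel": [0,0,-0.001],"spin": 0,"jaw": 0.05}]'

```text
time: 8.2
position: [0.5562, 0.0704, 0.0222]
eef_rot: [[1.0, -0.031, 0.001], [-0.031, -1.0, -0.0], [0.001, 0.0, -1.0]]
ft_force: [-2.9, -0.1, 7.5]
width: 0.0628
grip_force: 68.9
```

Request:
play_rows --plan '[{"travel": [0,0,0.0005],"spin": 0,"jaw": 0.062},{"travel": [0,0,0.0005],"spin": 0,"jaw": 0.066},{"travel": [0,0,0.0005],"spin": 0,"jaw": 0.072},{"travel": [0,0,0.0005],"spin": 0,"jaw": 0.08},{"travel": [0,0,0.0005],"spin": 0,"jaw": 0.0854}]'

```text
time: 8.7
position: [0.5555, 0.0704, 0.0208]
eef_rot: [[1.0, -0.031, -0.0], [-0.031, -1.0, 0.0], [-0.0, -0.0, -1.0]]
ft_force: [1.2, 0.3, 0.9]
width: 0.0852
grip_force: 0.0
```

Request:
play_rows --plan '[{"travel": [0,0,0],"spin": 0,"jaw": 0.0854},{"travel": [0,0,0.01],"spin": 0,"jaw": 0.0854},{"travel": [0,0,0.03],"spin": 0,"jaw": 0.0854},{"travel": [0,0,0.06],"spin": 0,"jaw": 0.0854},{"travel": [0,0,0.06],"spin": 0,"jaw": 0.0854}]'

```text
time: 9.2
position: [0.5596, 0.0703, 0.0861]
eef_rot: [[0.999, -0.031, 0.01], [-0.031, -1.0, -0.0], [0.01, -0.0, -1.0]]
ft_force: [0.7, 0.5, 0.2]
width: 0.0852
grip_force: 0.0
```

Request:
play_rows --plan '[{"travel": [0.015,-0.03,0],"spin": 0,"jaw": 0.0854},{"travel": [0.035,-0.06,0],"spin": 0,"jaw": 0.0854},{"travel": [0.05,-0.09,0],"spin": 0,"jaw": 0.0854},{"travel": [0.0605,-0.112,0],"spin": 0,"jaw": 0.0854},{"travel": [0.0605,-0.112,0],"spin": 0,"jaw": 0.0854}]'

```text
time: 9.7
position: [0.6177, -0.0448, 0.0814]
eef_rot: [[0.999, -0.035, 0.002], [-0.035, -0.999, -0.001], [0.002, 0.001, -1.0]]
ft_force: [-0.2, -0.7, -0.3]
width: 0.0854
grip_force: 0.0
```

Run:
```python
from h import *
im,D=bot.read_camera('side')
c=cv2.resize(im[150:300,180:330],None,fx=4,fy=4,interpolation=cv2.INTER_CUBIC);cv2.imwrite('pics/s3.png',c[:,:,::-1])
s=bot.observe();print(s['position'],s['ft_force'],s['width'])
```

```text
[ 0.61647073 -0.04297621  0.08097966] [-1.52597757  0.34442718 -0.04314157] 0.08587385759757789
```

View pics/s3.png

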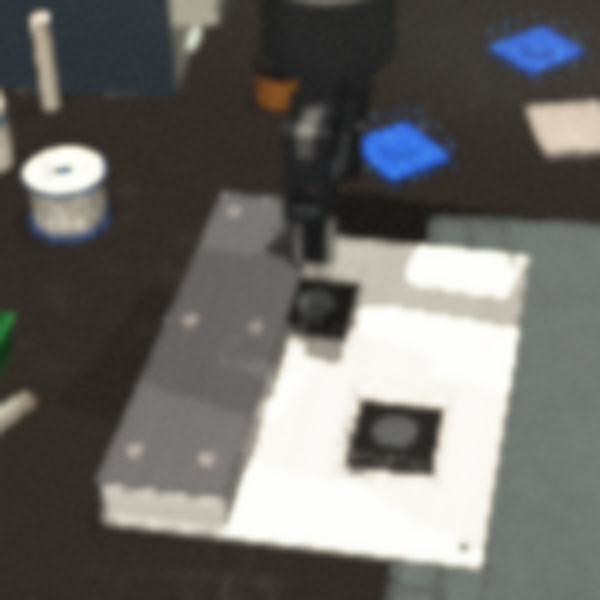

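Picture s3 shows the left box released and flat on the tray at (395,435), with the gripper over the right box at (325,305). Descending.

Request:
play_rows --plan '[{"travel": [0,0,-0.015],"spin": 0,"jaw": 0.0854},{"travel": [0,0,-0.03],"spin": 0,"jaw": 0.0854},{"travel": [0,0,-0.045],"spin": 0,"jaw": 0.0854},{"travel": [0,0,-0.055],"spin": 0,"jaw": 0.0854},{"travel": [0,0,-0.0595],"spin": 0,"jaw": 0.0854}]'

```text
time: 10.25
position: [0.6143, -0.0407, 0.019]
eef_rot: [[1.0, -0.03, -0.004], [-0.03, -1.0, 0.001], [-0.004, -0.001, -1.0]]
ft_force: [-0.2, 0.4, 0.9]
width: 0.0856
grip_force: 0.0
```

Request:
play_rows --plan '[{"travel": [0,0,0],"spin": 0,"jaw": 0.08},{"travel": [0,0,0],"spin": 0,"jaw": 0.07},{"travel": [0,0,0],"spin": 0,"jaw": 0.066},{"travel": [0,0,0],"spin": 0,"jaw": 0.066},{"travel": [0,0,0],"spin": 0,"jaw": 0.066}]'

```text
time: 10.75
position: [0.6168, -0.0413, 0.0223]
eef_rot: [[1.0, -0.031, 0.002], [-0.031, -1.0, 0.0], [0.002, -0.0, -1.0]]
ft_force: [1.3, 2.1, 1.5]
width: 0.0657
grip_force: 1.1
```

Request:
play_rows --plan '[{"travel": [0,0,0],"spin": 0,"jaw": 0.05},{"travel": [0,0,0],"spin": 0,"jaw": 0.05},{"travel": [0,0,0],"spin": 0,"jaw": 0.05},{"travel": [0,0,0],"spin": 0,"jaw": 0.05}]'

```text
time: 11.15
position: [0.6169, -0.0415, 0.0228]
eef_rot: [[1.0, -0.031, 0.002], [-0.031, -1.0, 0.0], [0.002, -0.0, -1.0]]
ft_force: [-0.2, 2.4, 6.8]
width: 0.0627
grip_force: 67.8
```

Request:
play_rows --plan '[{"travel": [-0.005,0.0,0.0005],"spin": 0,"jaw": 0.05},{"travel": [-0.018,0.0005,0.001],"spin": 0,"jaw": 0.05},{"travel": [-0.033,0.001,0.001],"spin": 0,"jaw": 0.05},{"travel": [-0.05,0.0015,0.001],"spin": 0,"jaw": 0.05},{"travel": [-0.062,0.002,0.001],"spin": 0,"jaw": 0.05}]'

```text
time: 11.65
position: [0.5538, -0.0402, 0.0228]
eef_rot: [[0.999, -0.032, 0.002], [-0.032, -0.999, -0.001], [0.002, 0.001, -1.0]]
ft_force: [1.6, 0.0, 0.7]
width: 0.0627
grip_force: 67.1
```

Request:
play_rows --plan '[{"travel": [-0.003,0,0],"spin": 0,"jaw": 0.05},{"travel": [-0.003,0,0],"spin": 0,"jaw": 0.05},{"travel": [-0.003,0,0.005],"spin": 0,"jaw": 0.05},{"travel": [-0.003,0,0.012],"spin": 0,"jaw": 0.05},{"travel": [-0.003,0,0.02],"spin": 0,"jaw": 0.05}]'

```text
time: 12.15
position: [0.5502, -0.0394, 0.042]
eef_rot: [[1.0, -0.031, -0.003], [-0.031, -1.0, 0.0], [-0.003, -0.0, -1.0]]
ft_force: [-0.1, 0.4, -4.0]
width: 0.063
grip_force: 66.6
```

Request:
play_rows --plan '[{"travel": [0,0,0.01],"spin": 0,"jaw": 0.05},{"travel": [0,0,0.02],"spin": 0,"jaw": 0.05},{"travel": [0,0,0.028],"spin": 0,"jaw": 0.05},{"travel": [0,0,0.03],"spin": 0,"jaw": 0.05},{"travel": [0,0,0.03],"spin": 0,"jaw": 0.05}]'

```text
time: 12.65
position: [0.5515, -0.0397, 0.0733]
eef_rot: [[1.0, -0.031, 0.001], [-0.031, -1.0, -0.0], [0.001, 0.0, -1.0]]
ft_force: [-0.3, 0.2, -3.1]
width: 0.0627
grip_force: 66.6
```

Request:
play_rows --plan '[{"travel": [0,0,0],"spin": 0,"jaw": 0.05},{"travel": [0,0,0],"spin": 0,"jaw": 0.05},{"travel": [0,0,0],"spin": 0,"jaw": 0.05}]'

```text
time: 12.95
position: [0.5507, -0.0395, 0.072]
eef_rot: [[1.0, -0.031, -0.001], [-0.031, -1.0, 0.0], [-0.001, -0.0, -1.0]]
ft_force: [-0.4, 0.0, -4.1]
width: 0.0626
grip_force: 66.6
```

Run:
```python
from h import *
im,D=bot.read_camera('side')
c=cv2.resize(im[150:300,180:330],None,fx=4,fy=4,interpolation=cv2.INTER_CUBIC);cv2.imwrite('pics/s4.png',c[:,:,::-1])
F=[]
for i in range(6):
    bot.read_camera('top');s=bot.observe();F.append(s['ft_force'])
print(np.mean(F,0),np.std(F,0),s['position'],s['width'],s['grip_force'],s['moment'],s['time'])
```

```text
[-0.24147686  0.03209119 -3.30921547] [0.67380916 0.28469754 0.18635404] [ 0.55111371 -0.03958707  0.07252108] 0.06273126630853071 66.6382509469986 [-0.02471946  0.04263277  0.00773718] 13.3
```

View pics/s4.png

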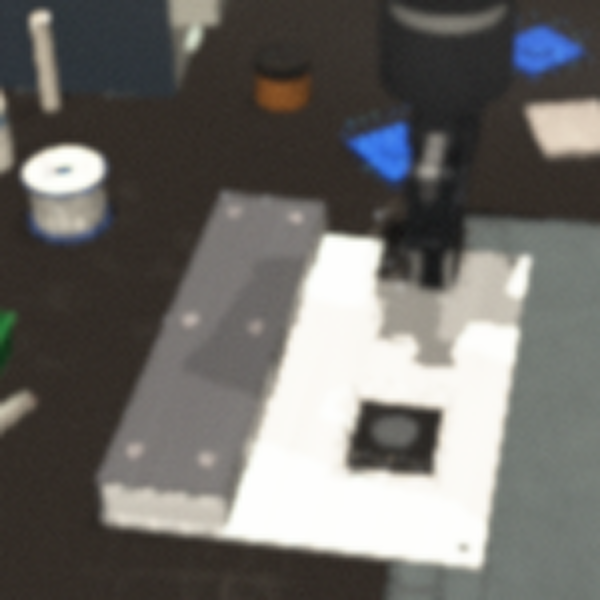

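Picture s4 shows the right box lifted level at (425,260). It pulls 3.3 N against 1.2 N, so the right box is the heavy one. The light box still lies flat at (395,435). Carrying the heavy one to the pad.

Request:
play_rows --plan '[{"travel": [0,-0.005,0.01],"spin": 0,"jaw": 0.05},{"travel": [-0.005,-0.02,0.025],"spin": 0,"jaw": 0.05},{"travel": [-0.015,-0.045,0.035],"spin": 0,"jaw": 0.05},{"travel": [-0.027,-0.077,0.04],"spin": 0,"jaw": 0.05},{"travel": [-0.04,-0.11,0.04],"spin": 0,"jaw": 0.05}]'

```text
time: 13.8
position: [0.512, -0.1522, 0.1157]
eef_rot: [[1.0, -0.03, 0.005], [-0.03, -1.0, -0.003], [0.005, 0.003, -1.0]]
ft_force: [1.5, -0.3, -5.2]
width: 0.0626
grip_force: 66.9
```

Request:
play_rows --plan '[{"travel": [-0.013,-0.035,0],"spin": 0,"jaw": 0.05},{"travel": [-0.025,-0.07,0],"spin": 0,"jaw": 0.05},{"travel": [-0.035,-0.1,0],"spin": 0,"jaw": 0.05},{"travel": [-0.042,-0.12,0],"spin": 0,"jaw": 0.05},{"travel": [-0.044,-0.13,0],"spin": 0,"jaw": 0.05}]'

```text
time: 14.3
position: [0.4663, -0.2831, 0.1144]
eef_rot: [[0.999, -0.034, 0.002], [-0.034, -0.999, -0.003], [0.002, 0.002, -1.0]]
ft_force: [0.6, 0.2, -3.7]
width: 0.0627
grip_force: 66.9
```

Request:
play_rows --plan '[{"travel": [0,0,0],"spin": 0,"jaw": 0.05},{"travel": [0,0,0],"spin": 0,"jaw": 0.05},{"travel": [0,0,0],"spin": 0,"jaw": 0.05},{"travel": [0,0,0],"spin": 0,"jaw": 0.05},{"travel": [0,0,0],"spin": 0,"jaw": 0.05}]'

```text
time: 14.8
position: [0.4674, -0.2787, 0.1125]
eef_rot: [[1.0, -0.03, -0.0], [-0.03, -1.0, 0.0], [-0.0, -0.0, -1.0]]
ft_force: [-0.8, -0.1, -3.8]
width: 0.0625
grip_force: 66.9
```

Run:
```python
from h import *
im,D=bot.read_camera('side')
cv2.imwrite('pics/s5.png',im[:,:,::-1])
s=bot.observe();print(s['position'],s['ft_force'],s['width'],s['grip_force'],s['time'],np.abs(s['joint_vel']).max())
```

```text
[ 0.46732361 -0.27884342  0.11246754] [ 1.23388811  0.33356855 -3.48176121] 0.06250247276895357 66.91550239920616 14.85 0.006231656792220236
```

View pics/s5.png

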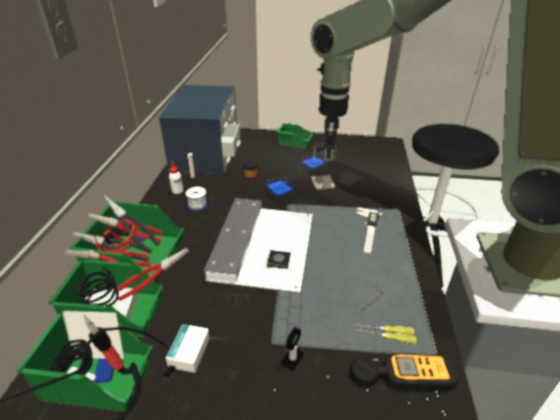

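The picture shows the gripper at (330,150) above the pad at (322,182), and the light box flat on the tray at (278,259). A width of 62.5 mm and a pull of 3.5 N confirm the heavy box is still held, and the arm is at rest. Handing in.

```bash
python3 -c "
from station import bot
print(bot.job_done())"
```

```text
the job is handed in; nothing more can be done
None
```

I handed the job in at about 15 s with the right box, the heavier one (about 3.3 N against 1.2 N), gripped and still, its centre about 10 cm above the pad's middle, and the left box released flat on the open tray; no verdict came back.

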